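# Bring the flux bottle to the front of the supply carousel and hold it there

## Robot

A 7-joint arm with a two-finger parallel gripper is mounted at the origin on a cart in front of the work surface, level with it; the furniture and walls round the work are solid. World frame = base frame: x ahead of the robot, y to its left, z up, the work surface at z = 0. Lengths are in mm, angles in rad, forces in N, time in s.
With the tool pointing down it reaches from about 400 to 875 mm from the base axis. Payload 4.4 kg.
Tool frame: the origin (TCP) lies midway between the tips of the shut fingers; the grasp point (between the pads) lies 19 mm behind it (ctrl.grip_point_offset is the distance from the TCP to the grasp point, in mm); z points along the fingers, y is the line along which they close (so a half turn about z gives the same grasp; the last joint's range is limited). The gripper opens to 85 mm and grips with 20 to 120 N. Pads are 22 mm wide; open, the fingers measure 114 mm over their backs; the gripper's body (76 mm by 85 mm) begins 54 mm behind the grasp point. The pads swing forward as they close: fully open they stand 13 mm farther back than shut.
Start: joints at [1.151, 0.628, 0.038, 1.517, -0.027, 0.996, -0.02], TCP at [225.23, -609.745, 231.313] pointing down, gripper open.
Joint ranges: [-3.06, 3.06], [-0.37, 2.12], [-1.25, 1.32], [0.18, 2.47], [-1.1, 4.24], [0.23, 1.98], [-2.94, 2.94]. Speed limits (rad/s): [2.57, 2.57, 3.14, 3.14, 3.14, 3.14, 3.14].

## Interface

Orientations are given as [roll, pitch, yaw] about the fixed x, y, z axes, in that order (R = Rz(yaw) Ry(pitch) Rx(roll)).
In Python, from cell import ctrl, eyes, job gives the robot as it stands (ctrl), with the cameras (eyes) and the job (job).
- The arm moves only by the tool nudge_tcp, called after "Emit:" by a JSON object that holds its "api" and its "payload". Schema: {"type":"object","properties":{"moves":{"type":"array","items":{"type":"array","items":{"type":"array","items":{"type":"number"},"minItems":7,"maxItems":7},"minItems":1,"maxItems":12},"minItems":1,"maxItems":1},"only":{"type":"string"},"quiet":{"type":"boolean"},"lines":{"type":"string"}},"required":["moves"],"additionalProperties":false}. moves is a list that holds a single list of rows (three levels of brackets), with 1 to 12 rows, each of 7 numbers: dx, dy, dz in shares of the most that a row can go, 1 being 50 mm, then a rotation vector rx, ry, rz in fractions of the full range, 1 being pi rad, then the finger opening in mm; each row shifts and turns the commanded pose from where the row before left it, along the tool's axes as they then stand; what a row does not reach is not made up. A row lasts 1/10 s, in which the tool goes at most 50 mm and 0.15 rad, less where a joint would pass 70% of its speed; a pose out of reach is approached as far as the arm can. The fingers move at their own pace and stop on an object; the grip force is fixed at half the most. Time passes only in rows, so rows that do not move let the fingers close. The tool returns the time, the measured TCP pose, the force, the opening and the grip force at its end. only (a regular expression) keeps the lines of the reply that match it, lines (a string "A,B") keeps lines A to B, and quiet returns only ok. No shift or turn number may pass 1 either way. Input that does not fit is refused with a message, and nothing moves.
- ctrl.read_state(): the state, without advancing time (a new reading comes with each control period).
- eyes.get_image(name): name is "scene" or "top" or "wrist"; returns the picture (400x640x3 uint8, blue, green, red); there is no depth.
- eyes.calibration(name): a dict with "fx", "fy", "cx", "cy" (pixels), "rvec" (rotation vector, rad) and "tvec" (3), from world to camera coordinates, as OpenCV has them; the wrist camera has in their place "hand_eye" (4x4, takes a point from camera to tool coordinates, whose origin is the TCP and whose axes are the flange's). Camera axes: x right, y down, z forward; pixel columns grow to the right and rows downward; lengths in mm; the calibration is good to about 2 mm. A picture is of the moment at which its call begins: read the wrist's pose just before it. calibration takes no time and is no camera call.
- job.finish_job(): hands the job in; it is judged then, once.
The state is a dict: "clock": time; "qpos": joint angles; "qd": joint speeds; "tau": joint torques, N m; "eef_pos": TCP position; "tool_rot": TCP orientation; "force": force on the tool from outside, world axes, zero at the start; "torque": the same for the moment, N m; "width": finger opening in mm; "gripper_force": force on a finger pad.
Only numpy, scipy, OpenCV 4.12 (cv2) and the standard library are available. Lean on these libraries where they do the work, as an engineer would, in place of code of your own. Each camera call takes 0.05 s, during which the arm holds its last target. There are 200 camera calls.

## Task

Pull the wooden supply drawer under the slatted shelf fully open, then turn the carousel inside it by its black centre knob until the white bottle with the yellow cap is squarely at the front, in line with the middle of the drawer's handle. Finish still gripping the knob, keeping the carousel still and the drawer fully open so that I can take the bottle out. Do not push on the containers, and leave everything else on the bench where it is.

Things in the scene. Friction and masses are not known exactly. Their poses are not given: they have to be found in the camera images.
- supply_rack: slatted riser shelf fixed on the bench: five wooden slats on a dark steel frame with four corner posts, about 185 mm deep (x), 188 mm wide (y), 178 mm high; a drawer (low wooden tray) slides under it. Origin at the middle of its footprint, 85 mm behind the front edge; its own -x axis points out of the front, the way the drawer pulls; z up
- supply_drawer (a joint): how far the drawer is pulled out, m: 0 shut, 0.155 fully open at its stop. It slides along the rack's -x axis with about 3 N of friction and stays where it is left. It starts nearly shut, up to 0.025; shut, the whole carousel is under the slats
- drawer_handle (a point): middle of the grip bar of the drawer's tall steel bail handle: level bar along the rack's y, 10 mm thick, 100 mm long, z = 0.149, 45 mm in front of the shelf's front edge with the drawer shut; pinch it from above, one finger in front, one behind. Two uprights at its ends carry it. Axes as the rack's (x into it). The carousel's axis is always 130 mm behind this point (+x)
- carousel (a joint): angle of the carousel, rad, counter-clockwise positive from above: at 0 (or any whole turn) the white bottle is exactly at the front, at pi at the back. Turns freely either way, stays where it is left (friction 0.03 N m)
- carousel_knob: round black knob on a post in the carousel's centre, turning with it: 36 mm across, 34 mm high, full width 5 to 30 mm above its origin (centre of its underside, z = 0.126; top z = 0.160). Grip from above at any yaw, fingertips above z = 0.115 to pass over the containers (highest 0.112). Drawer fully open: axis about 70 mm in front of the shelf's front edge
- carousel_load: the carousel's round rubber mat (148 mm across, top z = 0.030) with four containers fixed on it, axes 46 mm from the centre: at its own -x the wanted white bottle with yellow cap (43 mm across, 82 high); at +y a solder spool (56 x 40 high); at +x a clear jar with white cap (47 x 59); at -y a brass weight (39 x 46). Do not push on them. Origin on the carousel's axis, z = 0.028
- bottle_side (a point): a point on the mat 20 mm from the carousel's axis, exactly towards the white bottle (whose axis is 46 mm out on the same line). With the bottle squarely at the front it lies 110 mm behind drawer_handle (x in the handle's frame) and at y = 0
- wood_block: pale wooden block, 60x90x34 mm, left of the work; origin at the centre of its underside; must not be moved
- oilstone: grey sharpening stone in a brown wooden holder, 52x124x27 mm, left of the work; origin at the centre of its underside; must not be moved
- masking_tape: roll of cream masking tape lying flat, 92 mm across, 24 mm high; origin at the centre of its underside; must not be moved

How it is judged:
By the outcome, as a careful person would: the job done as asked, in the order asked, and still so for the second after the job is handed in, while the arm keeps its last pose, push and grip.
It also fails if it takes over 72 s, if anything falls off the work surface, if the arm or the gripper's body presses on something with over 40 N, if the wrist force passes 120 N, or if a joint passes its speed limit or range.

## Working session

There is one attempt and no reset: what is moved stays moved. The work goes in short steps, Python scripts to look and compute and a tool call to move; the robot and the scene stay as the last step left them, time stands still between calls to the robot, and variables do not carry over. Pictures are saved under pics/ and viewed, at most 10 in all, crops included, and the job is handed in when it is done.

```bash
ls; mkdir -p pics; python3 - <<'E'
from cell import ctrl, eyes, job
import cv2
for n in("scene","top"):
    cv2.imwrite(f"pics/{n}0.png",eyes.get_image(n)); print(n,eyes.calibration(n))
print(eyes.calibration("wrist")); s=ctrl.read_state(); print(s["clock"],s["eef_pos"],s["tool_rot"],s["width"],ctrl.grip_point_offset)
E
```

```text
cell.py
pics
scene {'fx': 394.563296855846, 'fy': 394.563296855846, 'cx': 320.5619753135817, 'cy': 208.36504227831816, 'rvec': array([ 1.8949176 , -0.55106637,  0.36705895]), 'tvec': array([-542.74619975,  189.51183633,  855.18878775])}
top {'fx': 406.19819870018506, 'fy': 406.19819870018506, 'cx': 325.83793874330377, 'cy': 201.27362623222797, 'rvec': array([ 1.54607566, -2.20997887,  0.7353888 ]), 'tvec': array([ 58.20201226, 517.82134767, 609.38145369])}
{'fx': 279.8240226912604, 'fy': 279.8240226912604, 'cx': 320.5440084220605, 'cy': 196.36878948760918, 'hand_eye': array([[-8.17938715e-04, -9.52957396e-01, -3.03103172e-01,
         7.68710782e+01],
       [ 9.99999572e-01, -6.48397811e-04, -6.59982783e-04,
         7.48155562e-01],
       [ 4.32404041e-04, -3.03103582e-01,  9.52957518e-01,
        -1.40974468e+02],
       [ 0.00000000e+00,  0.00000000e+00,  0.00000000e+00,
         1.00000000e+00]])}
0.1 [ 225.03064809 -609.20850508  230.49217225] [-3.13988588e+00  1.90458926e-05  3.53800549e-01] 85.28688364440362 18.700000000000003
```

View pics/scene0.png

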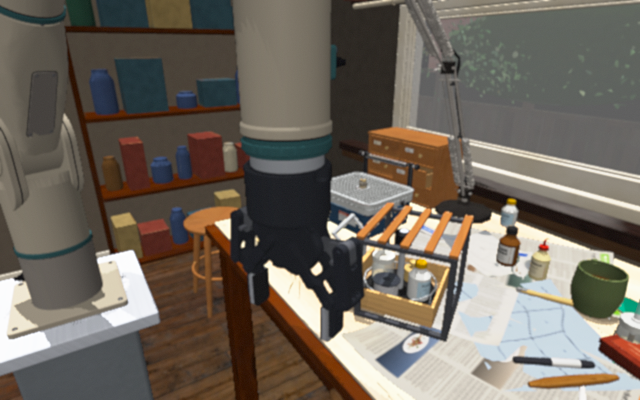

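View pics/top0.png

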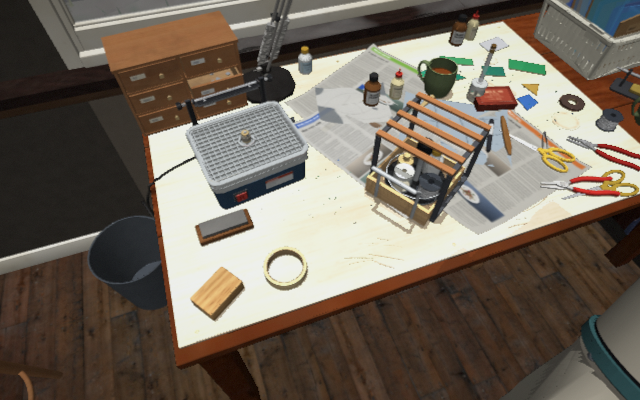

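The top view shows the rack around (430,150), with the bail handle at about (372,205)–(412,226). The tape is at (286,267), the block at (217,292) and the oilstone at (224,226). I'll enlarge the rack.

```bash
python3 - <<'E'
import cv2
i=cv2.imread("pics/top0.png")[85:240,350:500]
cv2.imwrite("pics/top0c.png",cv2.resize(i,(580,600),interpolation=cv2.INTER_CUBIC)); print(600/155,580/150)
E
```

```text
3.870967741935484 3.8666666666666667
```

View pics/top0c.png

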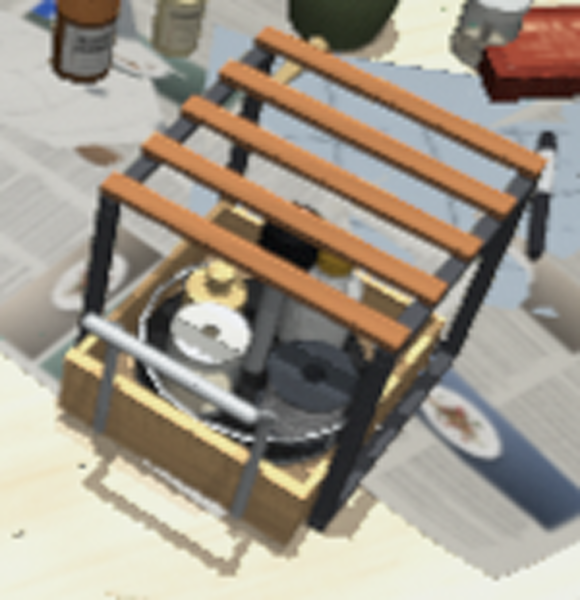

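```bash
cat > h.py <<'E'
import numpy as np,cv2
from cell import ctrl, eyes, job
from scipy.spatial.transform import Rotation as R
def ray(name,uv,z,pose=None):
    c=eyes.calibration(name); d=np.array([(uv[0]-c["cx"])/c["fx"],(uv[1]-c["cy"])/c["fy"],1])
    if name=="wrist":
        p,rot=pose; A=R.from_euler("xyz",rot).as_matrix(); H=c["hand_eye"]
        o=A@H[:3,3]+p; d=A@H[:3,:3]@d
    else:
        M=cv2.Rodrigues(c["rvec"])[0]; o=-M.T@c["tvec"]; d=M.T@d
    return o+d*(z-o[2])/d[2]
def delta(xyz,yaw=None):
    "tool-axis shift to a world TCP, and turn to yaw"
    s=ctrl.read_state(); A=R.from_euler("xyz",s["tool_rot"])
    print("tool d",A.inv().apply(np.array(xyz)-s["eef_pos"]).round(1))
    if yaw is not None:
        B=R.from_euler("xyz",[np.pi,0,yaw]); print("rotvec",(A.inv()*B).as_rotvec().round(3))
E
python3 - <<'E'
from h import *
f=lambda u,v:(350+u/3.867-.37,85+v/3.871-.37)
P={k:ray("top",f(*uv),z) for k,uv,z in[("hL",(88,319),149),("hR",(265,415),149),("FL",(105,178),178),("FR",(408,345),178),("BL",(262,30),178),("BR",(545,165),178)]}
for k,p in P.items(): print(k,p.round(1))
for a,b in(("hR","hL"),("FR","FL"),("BR","BL"),("FL","BL"),("FR","BR")):
    d=(P[b]-P[a])[:2]; print(a,b,np.linalg.norm(d).round(1),np.arctan2(d[1],d[0]).round(3))
E
```

```text
hL [ 571.  -251.9  149. ]
hR [ 479.3 -312.   149. ]
FL [ 641.3 -290.5  178. ]
FR [ 477.  -387.5  178. ]
BL [ 726.4 -434.8  178. ]
BR [ 567.3 -531.4  178. ]
hR hL 109.6 0.58
FR FL 190.7 0.533
BR BL 186.2 0.546
FL BL 167.5 -1.038
FR BR 169.8 -1.011
```

```bash
python3 - <<'E'
from h import *
delta([525,-282,220],.541)
E
```

```text
tool d [ 394.8 -203.    10.8]
rotvec [-0.002 -0.    -0.187]
```

The manual's scale: shifts go in shares of 50 mm and turns go in shares of pi rad. Converting my numbers, 40 mm is 0.8, 30 mm is 0.6, -0.1 rad / 3.1416 = -0.0318.

Emit:
{"api": "nudge_tcp", "payload": {"moves": [[[0.6,-0.32,0,0,0,0,60],[0.8,-0.4,0,0,0,0,60],[0.8,-0.4,0,0,0,0,60],[0.8,-0.4,0,0,0,0,60],[0.8,-0.4,0,0,0,0,60],[0.8,-0.4,0,0,0,0,60],[0.8,-0.4,0,0,0,0,60],[0.8,-0.4,0,0,0,0,60],[0.8,-0.4,0,0,0,0,60],[0.5,-0.3,0.1,0,0,0,60],[0.4,-0.24,0.1,0,0,-0.0318,60],[0,0,0,0,0,-0.0277,60]]]}}

```text
clock: 1.3
eef_pos: [527.9, -277.3, 220.1]
tool_rot: [-3.139, -0.002, 0.552]
force: [0.2, -0.1, -0.1]
width: 60.2
gripper_force: 0.0
```

Emit:
{"api": "nudge_tcp", "payload": {"moves": [[[0,0,0,0,0,0,60],[0,0,0,0,0,0,60]]]}}

```text
clock: 1.5
eef_pos: [524.8, -283.1, 221.1]
tool_rot: [-3.141, 0.001, 0.538]
force: [0.2, -0.6, -0.1]
width: 60.0
gripper_force: 0.0
```

```bash
python3 - <<'E'
from h import *
delta([525,-282,220],.541)
cv2.imwrite("pics/w1.png",eyes.get_image("wrist"))
E
```

```text
tool d [ 0.7 -0.9  1.1]
rotvec [-0.     0.001 -0.003]
```

View pics/w1.png

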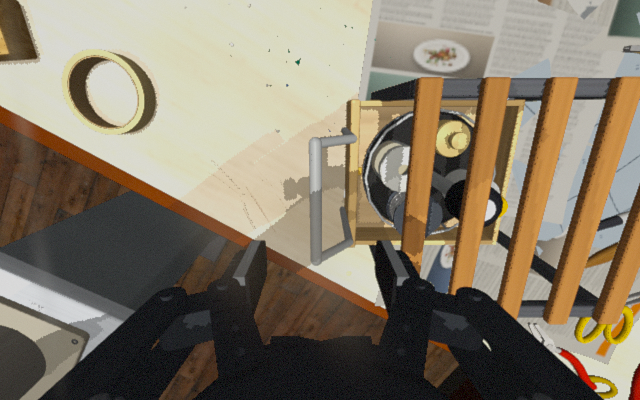

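The wrist view shows the bar from (315,141) to (316,263), between the fingers and nearly aligned. The knob is around (474,193).

```bash
python3 - <<'E'
from h import *
s=ctrl.read_state(); p=(s["eef_pos"],s["tool_rot"])
a=ray("wrist",(314.5,141),149,p);b=ray("wrist",(317,263),149,p);m=(a+b)/2;d=(a-b)[:2];print(a,b,m,np.linalg.norm(d),np.arctan2(d[1],d[0]))
c=ray("wrist",(425,79),178,p);e=ray("wrist",(407,264),178,p);d=(c-e)[:2];print(np.arctan2(d[1],d[0]),np.linalg.norm(d))
delta([m[0],m[1],130])
E
```

```text
[ 567.88480443 -252.94108084  149.        ] [ 479.09050581 -307.48383657  149.        ] [ 523.48765512 -280.21245871  149.        ] 104.20815548662112 0.5508386184168707
0.5448964815015859 128.14753283162864
tool d [ 0.6 -3.4 91.2]
```

In the tool's units: 30 mm is 0.6, 20 mm is 0.4, -0.007 rad / 3.1416 = -0.0022.

Emit:
{"api": "nudge_tcp", "payload": {"moves": [[[0,-0.06,0.4,0,0,-0.0022,60],[0,0,0.6,0,0,0,60],[0,0,0.6,0,0,0,60],[0,0,0.22,0,0,0,60],[0,0,0,0,0,0,0],[0,0,0,0,0,0,0],[0,0,0,0,0,0,0],[0,0,0,0,0,0,0],[0,0,0,0,0,0,0],[0,0,0,0,0,0,0]]]}}

```text
clock: 2.55
eef_pos: [524.5, -280.0, 131.9]
tool_rot: [3.14, -0.001, 0.547]
force: [-2.4, 2.1, 6.0]
width: 7.8
gripper_force: 58.6
```

In the tool's units: -20 mm is -0.4, -15 mm is -0.3.

Emit:
{"api": "nudge_tcp", "payload": {"moves": [[[0,-0.16,0,0,0,0,0],[0,-0.3,0,0,0,0,0],[0,-0.4,0,0,0,0,0],[0,-0.4,0,0,0,0,0],[0,-0.4,0,0,0,0,0],[0,-0.4,0,0,0,0,0],[0,-0.3,0,0,0,0,0],[0,-0.16,0,0,0,0,0],[0,-0.08,0,0,0,0,0],[0,0,0,0,0,0,0],[0,0,0,0,0,0,0]]]}}

```text
clock: 3.65
eef_pos: [457.6, -168.5, 131.8]
tool_rot: [3.139, -0.003, 0.548]
force: [0.7, 1.0, 9.6]
width: 7.5
gripper_force: 60.1
```

In the tool's units: -2 mm is -0.04.

Emit:
{"api": "nudge_tcp", "payload": {"moves": [[[0,-0.04,0,0,0,0,0],[0,-0.04,0,0,0,0,0],[0,0,0,0,0,0,0]]]}}

```text
clock: 3.95
eef_pos: [456.2, -166.2, 131.8]
tool_rot: [3.137, -0.004, 0.548]
force: [1.2, -1.7, 7.2]
width: 7.7
gripper_force: 59.8
```

Emit:
{"api": "nudge_tcp", "payload": {"moves": [[[0,-0.04,0,0,0,0,0],[0,-0.04,0,0,0,0,0],[0,0,0,0,0,0,0]]]}}

```text
clock: 4.25
eef_pos: [454.3, -162.8, 131.8]
tool_rot: [3.137, -0.004, 0.548]
force: [1.0, -1.5, 6.7]
width: 7.9
gripper_force: 59.8
```

In the tool's units: -2 mm is -0.04.

Emit:
{"api": "nudge_tcp", "payload": {"moves": [[[0,-0.04,0,0,0,0,0],[0,-0.04,0,0,0,0,0],[0,0,0,0,0,0,0]]]}}

```text
clock: 4.55
eef_pos: [454.3, -162.8, 131.9]
tool_rot: [3.131, -0.006, 0.546]
force: [6.3, -10.3, -0.6]
width: 7.8
gripper_force: 59.1
```

Emit:
{"api": "nudge_tcp", "payload": {"moves": [[[0,-0.04,0,0,0,0,0],[0,-0.04,0,0,0,0,0],[0,0,0,0,0,0,0]]]}}

```text
clock: 4.85
eef_pos: [454.3, -162.8, 131.9]
tool_rot: [3.125, -0.008, 0.544]
force: [9.4, -16.7, -8.6]
width: 7.4
gripper_force: 58.6
```

In the tool's units: -30 mm is -0.6, -20 mm is -0.4.

Emit:
{"api": "nudge_tcp", "payload": {"moves": [[[0,0.08,0,0,0,0,0],[0,0.08,0,0,0,0,0],[0,0,0,0,0,0,50],[0,0,0,0,0,0,50],[0,0,0,0,0,0,50],[0,0,-0.4,0,0,0,50],[0,0,-0.6,0,0,0,70],[0,0,-0.6,0,0,0,70],[0,0,-0.4,0,0,0,70],[0,0.4,-0.2,0,0,0,70],[0,0.4,0,0,0,0,70],[0,0,0,0,0,0,70]]]}}

```text
clock: 6.05
eef_pos: [473.7, -198.4, 240.6]
tool_rot: [3.139, -0.001, 0.545]
force: [0.3, 0.8, -0.4]
width: 70.0
gripper_force: 0.0
```

```bash
python3 - <<'E'
from h import *
s=ctrl.read_state();print(list(s["eef_pos"]),list(s["tool_rot"]),s["qpos"])
cv2.imwrite("pics/w2.png",eyes.get_image("wrist"))
E
```

```text
[np.float64(473.74021399818696), np.float64(-198.44763095123656), np.float64(240.62527030917997)] [np.float64(3.1391307219290265), np.float64(-0.0005486294445997686), np.float64(0.5453535713031403)] [ 0.34403711  0.42073235 -0.0038862   1.88415603  0.00367086  0.83445671
 -0.68741403]
```

View pics/w2.png

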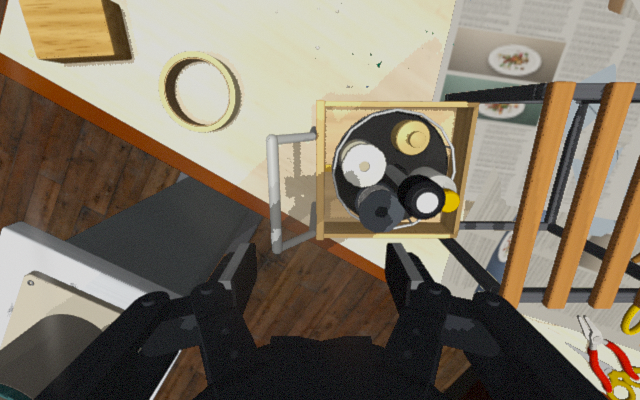

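```bash
python3 - <<'E'
from h import *
s=ctrl.read_state(); p=(s["eef_pos"],s["tool_rot"])
C=eyes.calibration("wrist")
def proj(X):
    A=R.from_euler("xyz",p[1]).as_matrix();H=C["hand_eye"];q=H[:3,:3].T@(A.T@(np.array(X)-p[0])-H[:3,3]);return (q[:2]/q[2]*C["fx"]+[C["cx"],C["cy"]]).round(1)
print("pred knob top",proj([520.5,-274.5,160]),"mat",proj([520.5,-274.5,30]))
a=ray("wrist",(274.5,138),149,p);b=ray("wrist",(278,249),149,p);h=(a+b)/2;d=(a-b)[:2];th=np.arctan2(d[1],d[0]);print("handle",h,th,np.linalg.norm(d))
x=np.array([np.sin(th),-np.cos(th)]);k=h[:2]+130*x;print("knob pred",k)
for n,uv,z,off in(("knob",(421,197),160,0),("knobspot",(427,203),160,0),("cap",(451,201),110,0),("spool",(381,211),68,-np.pi/2),("jar",(365,166),87,np.pi),("weight",(411,139),74,np.pi/2)):
    q=ray("wrist",uv,z,p)[:2]; r=q-k; y=np.array([np.cos(th),np.sin(th)]); ang=np.arctan2(r@y,r@x)
    print(n,q.round(1),"r",np.linalg.norm(r).round(1),"rack ang",ang.round(3))
im=eyes.get_image("wrist")[90:250,310:490];cv2.imwrite("pics/w2c.png",cv2.resize(im,None,fx=3.5,fy=3.5,interpolation=cv2.INTER_CUBIC))
E
```

```text
pred knob top [429.4 203. ] mat [391.7 169.9]
handle [ 454.87382369 -162.99261363  149.        ] 0.527662391589089 101.14405057332685
knob pred [ 520.33078107 -275.31085227]
knob [ 521.1 -265.3] r 10.1 rack ang 2.537
knobspot [ 519.5 -272.8] r 2.7 rack ang 2.928
cap [ 529.6 -318.5] r 44.2 rack ang -0.315
spool [ 475.1 -280.1] r 45.5 rack ang -1.992
jar [ 512.1 -228.7] r 47.4 rack ang 2.789
weight [ 561.3 -257.7] r 44.5 rack ang 1.449
```

View pics/w2c.png

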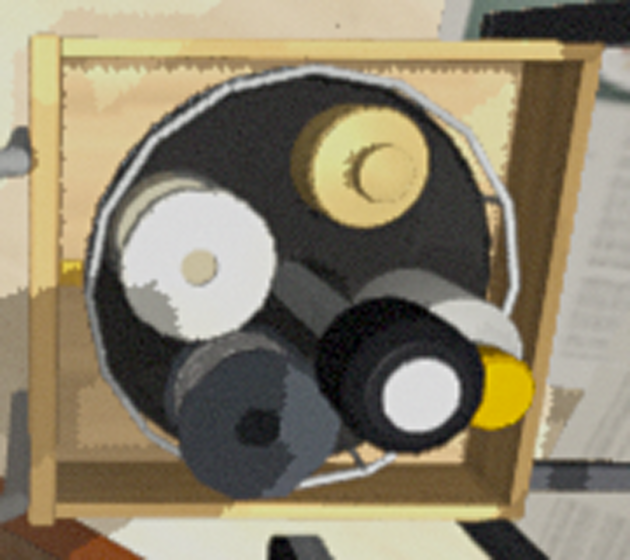

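The knob's top spot is at about (431,202) and matches the predicted axis near (520.5,-275). The bottle is towards the back right, so the carousel angle is about 2.8. I'll approach at yaw 1.77, so a clockwise turn ends with the fingers along the rack's y.

In the tool's units: 40 mm is 0.8, 30 mm is 0.6, -0.14 rad / 3.1416 = -0.0446.

Emit:
{"api": "nudge_tcp", "payload": {"moves": [[[0,0.6,0,0,0,0,70],[0,0.8,0,0,0,0,70],[0,0.4,0,0,0,-0.0318,70],[0,0,0,0,0,-0.0446,70],[0,0,0,0,0,-0.0446,70],[0,0,0,0,0,-0.0446,70],[0,0,0,0,0,-0.0446,70],[0,0,0,0,0,-0.0446,70],[0,0,0,0,0,-0.0446,70],[0,0,0,0,0,-0.0446,70],[0,0,0,0,0,-0.0462,70],[0,0,0,0,0,0,70]]]}}

```text
clock: 7.35
eef_pos: [519.0, -271.7, 239.7]
tool_rot: [-3.14, -0.002, 1.775]
force: [-0.2, -0.3, 0.7]
width: 70.0
gripper_force: 0.0
```

```bash
python3 - <<'E'
from h import *
delta([520.5,-274.8,122],1.77); print(ctrl.read_state()["qpos"].round(2))
cv2.imwrite("pics/w3.png",eyes.get_image("wrist"))
E
```

```text
tool d [ -3.5   1.  117.7]
rotvec [-0.001 -0.002  0.005]
[ 0.65  0.54 -0.33  1.68  0.21  0.95  0.44]
```

View pics/w3.png

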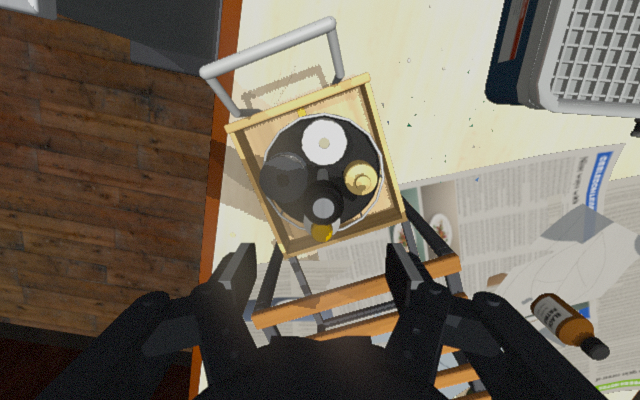

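All objects are visible here: knob (323,207), jar cap (323,142), spool hole (284,178), weight knob (363,181), yellow cap (321,232), and bar ends (207,71) and (333,21).

```bash
cat >> h.py <<'E'
def measure(cam,P,pose=None):
    "P: name->pixel. bar ends hA(+y) hB(-y), knob, and container tops; prints knob xy and carousel angle estimates"
    a,b=(ray(cam,P[k],149,pose)[:2] for k in("hA","hB")); d=a-b; th=np.arctan2(d[1],d[0]); h=(a+b)/2
    print("handle",h.round(1),"th",th.round(3),"len",np.linalg.norm(d).round(1)); th=.543
    x=np.array([np.sin(th),-np.cos(th)]); y=np.array([np.cos(th),np.sin(th)])
    k=ray(cam,P["knob"],160,pose)[:2] if "knob" in P else h+130*x; r=k-h; print("knob",k.round(1),"in handle frame",(r@x).round(1),(r@y).round(1))
    for n,z,off in(("cap",112,np.pi),("spool",70,-np.pi/2),("jar",89,0),("weight",76,np.pi/2)):
        if n in P:
            r=ray(cam,P[n],z,pose)[:2]-k; g=np.arctan2(r@y,r@x)+off; print(n,"r",np.linalg.norm(r).round(1),"angle",((g+np.pi)%(2*np.pi)-np.pi).round(3))
E
python3 - <<'E'
from h import *
s=ctrl.read_state(); p=(s["eef_pos"],s["tool_rot"])
measure("wrist",dict(hA=(333,20),hB=(207,71),knob=(323,207.5),jar=(323,142),spool=(284.5,178),weight=(363,180.5),cap=(321.5,232)),p)
E
```

```text
handle [ 456.5 -161.8] th 0.541 len 101.4
knob [ 520.9 -274.7] in handle frame 129.9 -3.2
cap r 44.6 angle 2.773
spool r 43.4 angle 2.721
jar r 46.1 angle 2.789
weight r 45.6 angle 2.84
```

In the tool's units: 35 mm is 0.7, 25 mm is 0.5.

Emit:
{"api": "nudge_tcp", "payload": {"moves": [[[-0.06,0.02,0.5,0,0,0,70],[0,0,0.7,0,0,0,70],[0,0,0.7,0,0,0,70],[0,0,0.44,0,0,0,70],[0,0,0,0,0,0,70],[0,0,0,0,0,0,0],[0,0,0,0,0,0,0],[0,0,0,0,0,0,0],[0,0,0,0,0,0,0],[0,0,0,0,0,0,0]]]}}

```text
clock: 8.4
eef_pos: [522.1, -276.2, 125.3]
tool_rot: [3.14, 0.002, 1.772]
force: [-1.8, -0.1, 7.5]
width: 34.5
gripper_force: 60.0
```

In the tool's units: 0.14 rad / 3.1416 = 0.0446.

Emit:
{"api": "nudge_tcp", "payload": {"moves": [[[0,0,0,0,0,0.0191,0],[0,0,0,0,0,0.0318,0],[0,0,0,0,0,0.0446,0],[0,0,0,0,0,0.0446,0],[0,0,0,0,0,0.0446,0],[0,0,0,0,0,0.0446,0],[0,0,0,0,0,0.0446,0],[0,0,0,0,0,0.0446,0],[0,0,0,0,0,0.0446,0],[0,0,0,0,0,0.0446,0],[0,0,0,0,0,0.0318,0],[0,0,0,0,0,0,0]]]}}

```text
clock: 9.6
eef_pos: [520.6, -276.2, 125.3]
tool_rot: [3.141, 0.001, 0.39]
force: [-3.7, 0.8, 8.3]
width: 34.6
gripper_force: 60.3
```

```bash
python3 -c "
from h import *
print(ctrl.read_state()['qpos'].round(2))"
```

```text
[ 0.37  0.68  0.11  1.79 -0.11  0.68 -0.64]
```

In the tool's units: 0.14 rad / 3.1416 = 0.0446.

Emit:
{"api": "nudge_tcp", "payload": {"moves": [[[0,0,0,0,0,0.0191,0],[0,0,0,0,0,0.0318,0],[0,0,0,0,0,0.0446,0],[0,0,0,0,0,0.0446,0],[0,0,0,0,0,0.0446,0],[0,0,0,0,0,0.0446,0],[0,0,0,0,0,0.0446,0],[0,0,0,0,0,0.0446,0],[0,0,0,0,0,0.0446,0],[0,0,0,0,0,0.0446,0],[0,0,0,0,0,0.0318,0],[0,0,0,0,0,0.0064,0]]]}}

```text
clock: 10.8
eef_pos: [522.2, -275.4, 125.3]
tool_rot: [-3.139, -0.001, -1.009]
force: [-1.9, 2.3, 8.5]
width: 34.2
gripper_force: 60.3
```

Emit:
{"api": "nudge_tcp", "payload": {"moves": [[[0,0,0,0,0,0,0],[0,0,0,0,0,0,0]]]}}

```text
clock: 11.0
eef_pos: [522.2, -275.4, 125.3]
tool_rot: [-3.139, -0.001, -1.007]
force: [-1.5, 1.8, 8.5]
width: 34.3
gripper_force: 60.3
```

```bash
python3 - <<'E'
from h import *
print(ctrl.read_state()['qpos'].round(2))
w=eyes.get_image("wrist"); t=eyes.get_image("top")
cv2.imwrite("pics/w4.png",w);cv2.imwrite("pics/t4.png",t)
c=cv2.resize(t[130:280,300:500],(800,600),interpolation=cv2.INTER_CUBIC);cv2.imwrite("pics/t4c.png",c)
E
```

```text
[ 0.13  0.73  0.5   1.8  -0.5   0.74 -1.67]
```

View pics/t4c.png

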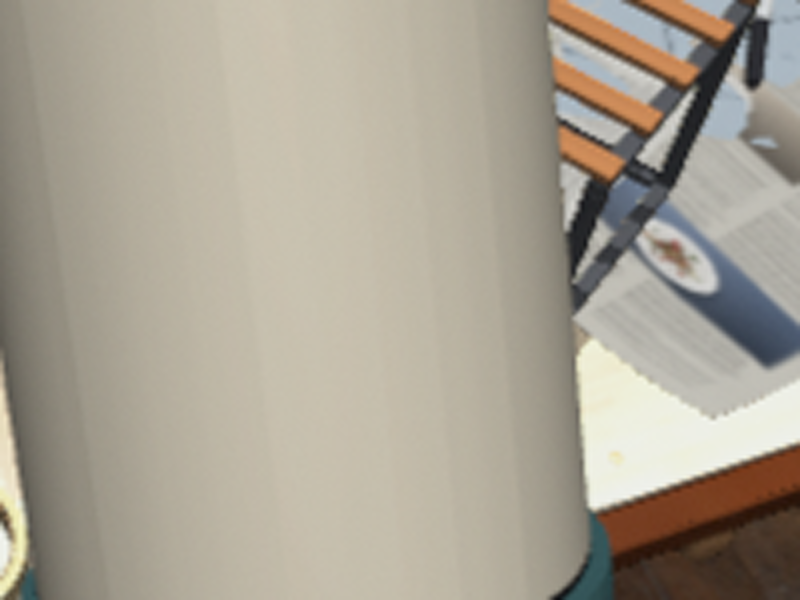

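View pics/w4.png

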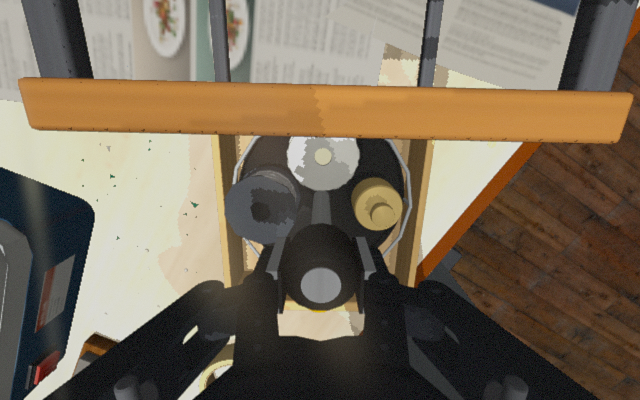

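The top view is blocked by the arm. The wrist view shows the jar (322,157) straight behind the knob (320,285), with the spool hole at (261,212) and the weight knob at (383,214). The bottle is therefore at the front, and I'll compute the residual.

```bash
python3 - <<'E'
from h import *
s=ctrl.read_state(); p=(s["eef_pos"],s["tool_rot"])
th=.542;x=np.array([np.sin(th),-np.cos(th)]); y=np.array([np.cos(th),np.sin(th)])
for nm,k in(("px",ray("wrist",(320,285),160,p)[:2]),("tcp",s["eef_pos"][:2])):
  print(nm,k)
  for n,uv,z,off in(("spool",(261,212),70,-np.pi/2),("jar",(322.5,156.5),89,0),("weight",(382.5,214),76,np.pi/2)):
    r=ray("wrist",uv,z,p)[:2]-k; g=np.arctan2(r@y,r@x)+off; print(n,np.linalg.norm(r).round(1),g.round(3))
# shelf front slat edge + drawer side direction
for a,b,z in(((21,79),(632,93),178),((33,130),(617,142),178)):
    A,B=ray("wrist",a,z,p),ray("wrist",b,z,p); d=(A-B)[:2]; print("slat th",np.arctan2(d[1],d[0]).round(4),np.linalg.norm(d).round(1))
    m=(A+B)[:2]/2-s["eef_pos"][:2]; print(m@x,m@y)
E
```

```text
px [ 523.26643053 -278.32792936]
spool 44.7 0.015
jar 45.3 -0.007
weight 45.1 0.045
tcp [ 522.18550495 -275.36612488]
spool 44.2 -0.055
jar 48.4 -0.019
weight 45.9 0.112
slat th 0.5414 179.8
84.1456845496698 -1.3019542787442333
slat th 0.5431 181.0
69.69632431451123 -1.1719130012418624
```

The residual is about 0.01 rad. The drawer may have crept back around 1 mm, so I'll ease it outward against its stop and trim the angle.

In the tool's units: -1 mm is -0.02, 0.01 rad / 3.1416 = 0.0032.

Emit:
{"api": "nudge_tcp", "payload": {"moves": [[[-0.02,0,0,0,0,0.0032,0],[-0.02,0,0,0,0,0,0],[0,0,0,0,0,0,0],[0,0,0,0,0,0,0]]]}}

```text
clock: 11.5
eef_pos: [522.2, -275.4, 125.3]
tool_rot: [-3.139, -0.005, -1.017]
force: [0.7, -1.3, 7.6]
width: 34.1
gripper_force: 60.1
```

Emit:
{"api": "nudge_tcp", "payload": {"moves": [[[-0.02,0,0,0,0,0,0],[-0.02,0,0,0,0,0,0],[0,0,0,0,0,0,0],[0,0,0,0,0,0,0]]]}}

```text
clock: 11.9
eef_pos: [521.4, -273.9, 125.3]
tool_rot: [-3.139, -0.005, -1.017]
force: [2.0, -2.3, 7.0]
width: 34.3
gripper_force: 60.1
```

In the tool's units: -1 mm is -0.02.

Emit:
{"api": "nudge_tcp", "payload": {"moves": [[[-0.02,0,0,0,0,0,0],[-0.02,0,0,0,0,0,0],[0,0,0,0,0,0,0],[0,0,0,0,0,0,0]]]}}

```text
clock: 12.3
eef_pos: [520.5, -272.5, 125.3]
tool_rot: [-3.139, -0.006, -1.018]
force: [3.4, -2.8, 6.2]
width: 34.0
gripper_force: 60.0
```

Emit:
{"api": "nudge_tcp", "payload": {"moves": [[[-0.02,0,0,0,0,0,0],[-0.02,0,0,0,0,0,0],[0,0,0,0,0,0,0],[0,0,0,0,0,0,0]]]}}

```text
clock: 12.7
eef_pos: [520.5, -272.5, 125.3]
tool_rot: [-3.138, -0.01, -1.018]
force: [5.4, -5.6, 2.9]
width: 34.6
gripper_force: 59.7
```

Emit:
{"api": "nudge_tcp", "payload": {"moves": [[[0,0,0,0,0,0,0],[0,0,0,0,0,0,0],[0,0,0,0,0,0,0]]]}}

```text
clock: 13.0
eef_pos: [520.5, -272.5, 125.3]
tool_rot: [-3.138, -0.01, -1.018]
force: [5.2, -5.9, 2.2]
width: 34.3
gripper_force: 59.7
```

```bash
python3 -c "
from cell import ctrl, eyes, job
print(job.finish_job())"
```

```text
the job is handed in; nothing more can be done
None
```

The job is handed in at 13.0 s: the drawer is fully open against its stop, the white bottle is at the front to within about 0.02 rad by my measurement, and the gripper is still holding the knob.

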